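Load the three bench spring scales with their test weights

TASK

Load-test the three bench spring scales: stand each red-enamelled test weight upright in the middle of the pan of its own scale - the small weight on the small scale, the medium one on the medium scale, the large one on the large scale - and leave all three loaded. Lower each weight gently and never put too heavy a weight on a scale, so that no pan is driven down to its stop. Leave the bare-steel master weight, the dial ring and the spring balance where they lie.

Things in the scene. Friction and masses are not known exactly. Their poses are not given: they have to be found in the camera images.
- small_weight: the small red-enamelled test weight, loose, standing upright: a cylinder 34 mm across and 26 mm high with a lifting knob 18 mm across on a short neck on top, 42 mm high in all, 0.2 kg. Origin at the centre of its underside, z up.
- medium_weight: the medium red-enamelled test weight, loose, standing upright: a cylinder 42 mm across and 36 mm high with a lifting knob 22 mm across on a short neck on top, 52 mm high in all, 0.4 kg. Origin at the centre of its underside, z up.
- large_weight: the large red-enamelled test weight, loose, standing upright: a cylinder 54 mm across and 46 mm high with a lifting knob 26 mm across on a short neck on top, 62 mm high in all, 0.8 kg. Origin at the centre of its underside, z up.
- small_pan: flat round aluminium pan (100 mm across, no rim, black centre dot) of the small bench spring scale; white housing, fixed, at most 108 mm wide, dial towards +x. Origin: centre of the pan's top face, 90 mm above the bench unloaded, z up. It moves only straight down on a lightly damped 196 N/m spring: sinks about 10 mm under the small weight, meets its stop after 18 mm.
- medium_pan: flat round aluminium pan (120 mm across, no rim, black centre dot) of the medium bench spring scale; blue housing, fixed, at most 122 mm wide, dial towards +x. Origin: centre of the pan's top face, 103 mm above the bench unloaded, z up. It moves only straight down on a lightly damped 392 N/m spring: sinks about 10 mm under the medium weight, meets its stop after 18 mm.
- large_pan: flat round aluminium pan (140 mm across, no rim, black centre dot) of the large bench spring scale; green housing, fixed, at most 136 mm wide, dial towards +x. Origin: centre of the pan's top face, 116 mm above the bench unloaded, z up. It moves only straight down on a lightly damped 785 N/m spring: sinks about 10 mm under the large weight, meets its stop after 18 mm.
- master_weight: bare-steel master weight, loose, upright, same shape and size as the medium red weight (42 mm across, 52 mm high) but unpainted grey metal: a bystander, to stay where it is. Origin at the centre of its underside.
- dial_ring: flat grey dial ring, loose, 90 mm outside, 68 mm inside, 8 mm high: a bystander. Origin at the centre of its underside.
- spring_balance: flat nickel spring balance lying on the bench, loose, case 130 x 36 x 16 mm along its x, with a brass hook at +x and a ring at -x (218 mm overall): a bystander. Origin at the centre of the case's underside.
- arbor_press: dark cast-iron hand press, fixed to the bench, foot 210 x 110 mm, 312 mm high (its lever's black ball 350 mm), off to the robot's left: a bystander. Origin at the centre of its foot's underside, front to its -x, lever on its +y side.
Things that resemble listed ones, but are neither listed nor needed, are in the scene too. Leave any orange look-alike of the large_weight alone.

How it is judged:
By the outcome, as a careful person would: the job done as asked, in the order asked, and still so for the second after the job is handed in, with the robot touching nothing.
It also fails if it takes over 80 s, if anything falls off the work surface, if the arm or the gripper's body presses on something with over 40 N, if the wrist force passes 120 N, or if a joint passes its speed limit or range.

ROBOT

A 6-joint arm with a two-finger parallel gripper is mounted at the origin on the work surface. World frame = base frame: x ahead of the robot, y to its left, z up, the work surface at z = 0. Lengths are in m, angles in rad, forces in N, time in s.
With the tool pointing down it reaches from about 0.25 to 0.775 m from the base axis. Payload 8.9 kg.
Tool frame: the origin (TCP) lies at the very end of the fingers, on their centre line; the grasp point (between the pads) lies 19 mm behind it; z points along the fingers, y is the line along which they close (so a half turn about z gives the same grasp; the last joint's range is limited). The gripper opens to 85 mm and grips with 20 to 120 N. Pads are 22 mm wide; open, the fingers measure 114 mm over their backs; the gripper's body (76 mm by 85 mm) begins 54 mm behind the grasp point. The pads swing forward as they close: fully open they stand 13 mm farther back than shut.
Start: joints at [0.987, 0.291, -0.153, 1.127, 0, 1.431], TCP at [0.226, 0.474, 0.231] pointing down, gripper open.
Joint ranges: [-2.52, 2.52], [-0.91, 1.74], [-1.3, 1.37], [-1.96, 2.02], [-1.52, 1.47], [-3.14, 3.14]. Speed limits (rad/s): [2.22, 2.22, 2.79, 3.14, 3.14, 3.14].

INTERFACE

Orientations are given as a unit quaternion [x, y, z, w].
In Python, from cell import telemetry, capture, camera_params, r gives the robot as it stands.
- The arm moves only by the tool apply_moves, never from a script. Its argument "targets" is a list of rows, each an object with "xyz": the shift along the tool's x, y, z as a fraction of full scale, a list of three; "dr": the turn, a rotation vector about the tool's x, y, z as a fraction of full scale, a list of three; "gripper": the closure, from 0 (fully open) to 1 (shut). A call has 1 to 10 rows; each row shifts and turns the commanded pose from where the row before left it, along the tool's axes as they then stand; what a row does not reach is not made up. Full scale, the value 1, is 2 cm for a shift and 4 degrees for a turn. A row lasts 1/10 s, in which the tool goes at most 50 mm and 8.59 degrees, less where a joint would pass 70% of its speed; a pose out of reach is approached as far as the arm can. A call with a number of a shift or a turn outside -1 to 1 is refused whole. A call with a gripper value outside its range is refused whole. The fingers move at their own pace and stop on an object; "force" is the grip in N (left out, the last holds). Time passes only in rows, so rows that do not move let the fingers close. It gives the time, the measured TCP pose, the force, the opening and the grip force at its end, in the units of the state.
- telemetry.get_state(): the state, without advancing time (a new reading comes with each control period).
- capture(name): name is "scene" or "side" or "wrist"; returns the picture (420x560x3 uint8, blue, green, red); there is no depth.
- camera_params(name): a dict with "fx", "fy", "cx", "cy" (pixels), "distortion" ([k1, k2, p1, p2, k3] as OpenCV has them; the pictures are not rectified), "R" (3x3) and "t" (3): a world point X has camera coordinates R X + t. Camera axes: x right, y down, z forward; pixel columns grow to the right and rows downward; lengths in m; the calibration is good to about 2 mm. A picture is of the moment at which its call begins: read the wrist's pose just before it. camera_params takes no time and is no camera call; for the wrist camera it gives the pose at the moment of the call.
- r.finish_job(): hands the job in; it is judged then, once.
The state is a dict: "time": time; "joint_pos": joint angles; "dq": joint speeds; "joint_efforts": joint torques, N m; "tool_pos": TCP position; "eef_rot": TCP orientation; "ft_force": force on the tool from outside, world axes, zero at the start; "torque": the same for the moment, N m; "opening": finger opening in m; "grip_force": force on a finger pad.
Only numpy, scipy, OpenCV 4.12 (cv2) and the standard library are available. Lean on these libraries where they do the work, as an engineer would, in place of code of your own. Each camera call takes 0.05 s, during which the arm holds its last target. There are 200 camera calls.

## Working session

There is one attempt and no reset: what is moved stays moved. The work goes in short steps, Python scripts to look and compute and a tool call to move; the robot and the scene stay as the last step left them, time stands still between calls to the robot, and variables do not carry over. Pictures are saved under pics/ and viewed, at most 14 in all, crops included, and the job is handed in when it is done.

Besides the shell and the picture viewer there is one more tool, called in YAML: its name, and indented under it one key for each argument. apply_moves: Moves the arm, as the interface text tells. Its arguments: {"type":"object","properties":{"targets":{"type":"array"},"force":{"type":"number"}},"required":["targets"]}

```bash
mkdir -p pics; ls; python3 - <<'E'
from cell import telemetry, capture, camera_params
import cv2
s=telemetry.get_state();print(s)
for n in("scene","side"):
    cv2.imwrite(f"pics/{n}0.png",capture(n));p=camera_params(n);print(n,p)
E
```

```text
pics
{'time': 0.0, 'joint_pos': array([ 9.86667996e-01,  2.91265925e-01, -1.54114191e-01,  1.12672177e+00,
        3.07943178e-06,  1.43149665e+00]), 'dq': array([-1.49243682e-03, -4.09797537e-05,  2.77221153e-04, -4.51669224e-04,
        6.76040738e-05, -9.67482387e-04]), 'joint_efforts': array([-4.40086587e-03, -5.37145293e+01,  3.31369686e+01,  1.60492543e-02,
       -4.65696794e-04, -2.83122364e-05]), 'tool_pos': array([0.22565918, 0.47354012, 0.2307443 ]), 'eef_rot': array([ 2.20585074e-01,  9.75367520e-01, -6.09995884e-04, -2.32444869e-04]), 'ft_force': array([0.18686914, 0.77389319, 1.08552484]), 'torque': array([-0.03469778, -0.00536776, -0.00952509]), 'grip_force': 0.0, 'opening': 0.08534385425474354}
scene {'fx': 422.8952039052658, 'fy': 422.8952039052658, 'cx': 283.68624704868876, 'cy': 215.0660525017939, 'distortion': array([-0.10775799,  0.        ,  0.        ,  0.        ,  0.        ]), 'R': array([[-0.72237051,  0.69137602,  0.01341802],
       [ 0.57701423,  0.61334869, -0.5393125 ],
       [-0.38109765, -0.38184106, -0.8419988 ]]), 't': array([ 0.30704256, -0.27341894,  1.61951387])}
side {'fx': 511.916834594478, 'fy': 511.916834594478, 'cx': 281.63267759035193, 'cy': 199.88079186568015, 'distortion': array([-0.13642354,  0.        ,  0.        ,  0.        ,  0.        ]), 'R': array([[-0.968753  , -0.24701429, -0.02239571],
       [-0.13212893,  0.59038113, -0.79623619],
       [ 0.20990372, -0.76839707, -0.60457123]]), 't': array([0.51422949, 0.10837233, 1.59636002])}
```

View pics/scene0.png

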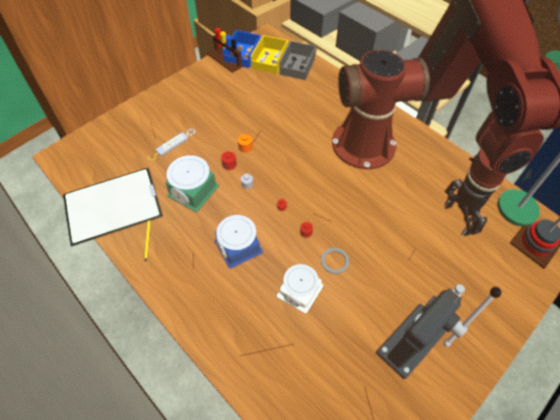

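View pics/side0.png

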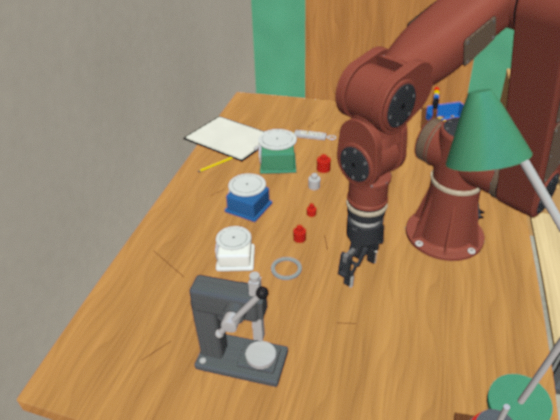

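The scene view shows the pans: green/large at (190,172), blue/medium at (237,232) and white/small at (301,280). The red weights are large (229,160), small (282,204) and medium (307,229), with the steel master at (247,181), the orange look-alike at (245,143) and the ring at (335,261). The side view shows the same layout, with pans at (278,140), (247,186) and (234,239), and red weights at (324,163), (311,210) and (300,234).

```bash
cat >h.py <<'E'
import numpy as np, cv2
from cell import telemetry, capture, camera_params
from scipy.spatial.transform import Rotation as Rn
def ray(p,uv):
    K=np.array([[p['fx'],0,p['cx']],[0,p['fy'],p['cy']],[0,0,1]])
    n=cv2.undistortPoints(np.array([[uv]],float),K,p['distortion'])[0,0]
    R=np.array(p['R']);return -R.T@p['t'], R.T@np.array([*n,1])
def at(p,uv,z):
    c,d=ray(p,uv);return (c+d*(z-c[2])/d[2])[:2]
def proj(p,X):
    K=np.array([[p['fx'],0,p['cx']],[0,p['fy'],p['cy']],[0,0,1]])
    return cv2.projectPoints(np.array(X,float).reshape(-1,3),cv2.Rodrigues(np.array(p['R']))[0],np.array(p['t']),K,p['distortion'])[0][:,0]
def tri(pu):
    A=np.zeros((3,3));b=np.zeros(3)
    for p,uv in pu:
        c,d=ray(p,uv);d/=np.linalg.norm(d);M=np.eye(3)-np.outer(d,d);A+=M;b+=M@c
    return np.linalg.solve(A,b)
def redmask(im):
    h=cv2.cvtColor(im,cv2.COLOR_BGR2HSV)
    return (((h[...,0]<5)|(h[...,0]>174))&(h[...,1]>190)&(h[...,2]>90)).astype(np.uint8)
def blob(m,uv,r=14):
    n,l,s,c=cv2.connectedComponentsWithStats(m)
    i=min(range(1,n),key=lambda i:np.hypot(*(c[i]-uv)) if s[i,4]>10 else 1e9);return c[i],s[i,4]
E
python3 - <<'E'
from h import *
S={n:(camera_params(n),cv2.imread(f"pics/{n}0.png")) for n in("scene","side")}
W={'large':((229,160),(324,163),.062),'small':((282,204),(311,210),.042),'medium':((307,229),(300,234),.052)}
P={'large':((190,172),(278,140),.116),'medium':((237,232),(247,186),.103),'small':((301,280),(234,239),.09)}
for k,(a,b,h) in W.items():
    pu=[];o=[]
    for n,g in zip(S,(a,b)):
        c,ar=blob(redmask(S[n][1]),g);pu.append((S[n][0],c));o+=[c.round(1),ar,at(S[n][0],c,h*.42).round(4)]
    print(k,tri(pu).round(4),o)
for k,(a,b,h) in P.items():
    print('pan',k,tri([(S['scene'][0],a),(S['side'][0],b)]).round(4),at(S['scene'][0],a,h).round(4),at(S['side'][0],b,h).round(4))
for k,a,z in(('steel',(247,181),.02),('ring',(335,261),0),('orange',(245,143),.025)): print(k,at(S['scene'][0],a,z).round(3))
w=camera_params('wrist');s=telemetry.get_state();R=Rn.from_quat(s['eef_rot']).as_matrix()
print(w['fx'],w['cx'],w['cy'],'cam in tool',R.T@(-w['R'].T@w['t']-s['tool_pos']),'axes\n',(w['R']@R).round(3),'\n',R.round(3))
E
```

```text
large [ 0.4404 -0.2731  0.0292] [array([228.8, 159.2]), np.int32(160), array([ 0.4384, -0.276 ]), array([323.5, 163.5]), np.int32(171), array([ 0.4415, -0.2769])]
small [ 0.4314 -0.0036  0.0191] [array([281.7, 204.3]), np.int32(57), array([ 0.431, -0.004]), array([311.2, 210.2]), np.int32(69), array([ 0.4316, -0.0058])]
medium [0.4423 0.1251 0.0238] [array([306.4, 228.8]), np.int32(104), array([0.4408, 0.1238]), array([299.1, 234. ]), np.int32(147), array([0.4431, 0.1237])]
pan large [ 0.6083 -0.2588  0.1152] [ 0.6093 -0.2574] [ 0.6077 -0.2589]
pan medium [0.6396 0.0166 0.0994] [0.6403 0.0178] [0.6381 0.0223]
pan small [0.6046 0.2583 0.0857] [0.6061 0.2594] [0.6028 0.2629]
steel [ 0.453 -0.159]
ring [0.449 0.263]
orange [ 0.343 -0.296]
332.4401928032912 273.07553050578065 204.67092196510944 cam in tool [ 0.07600278  0.00063769 -0.1430626 ] axes
 [[-0.001  1.     0.001]
 [-0.955 -0.001 -0.297]
 [-0.297 -0.001  0.955]] 
 [[-0.903  0.43  -0.001]
 [ 0.43   0.903 -0.001]
 [ 0.    -0.001 -1.   ]]
```

apply_moves:
  targets:
    - {"xyz": [-0.4,-0.9,0],"dr": [0,0,-0.91],"gripper": 0}
    - {"xyz": [-0.35,-0.9,0],"dr": [0,0,-0.91],"gripper": 0}
    - {"xyz": [-0.3,-0.9,0],"dr": [0,0,-0.91],"gripper": 0}
    - {"xyz": [-0.25,-0.9,0],"dr": [0,0,-0.91],"gripper": 0}
    - {"xyz": [-0.2,-1,0],"dr": [0,0,-0.91],"gripper": 0}
    - {"xyz": [-0.15,-1,0],"dr": [0,0,-0.91],"gripper": 0}
    - {"xyz": [-0.1,-1,0],"dr": [0,0,-0.91],"gripper": 0}
    - {"xyz": [-0.6,-1,0],"dr": [0,0,0],"gripper": 0}
    - {"xyz": [-0.6,-1,0],"dr": [0,0,0],"gripper": 0}
    - {"xyz": [-0.6,-1,0],"dr": [0,0,0],"gripper": 0}
  force: 40

```text
time: 1.1
tool_pos: [0.2629, 0.2757, 0.2312]
eef_rot: [-0.0, 1.0, -0.0, -0.0]
ft_force: [0.4, -0.6, -0.6]
opening: 0.0852
grip_force: 0.0
```

apply_moves:
  targets:
    - {"xyz": [-0.7,-0.9,0],"dr": [0,0,0],"gripper": 0}
    - {"xyz": [-0.7,-0.9,0],"dr": [0,0,0],"gripper": 0}
    - {"xyz": [-0.7,-0.9,0],"dr": [0,0,0],"gripper": 0}
    - {"xyz": [-0.7,-0.9,0],"dr": [0,0,0],"gripper": 0}
    - {"xyz": [-0.7,-0.9,0],"dr": [0,0,0],"gripper": 0}
    - {"xyz": [-0.7,-0.9,0],"dr": [0,0,0],"gripper": 0}
    - {"xyz": [-0.7,-0.9,0],"dr": [0,0,0],"gripper": 0}
    - {"xyz": [-0.7,-0.9,0],"dr": [0,0,0],"gripper": 0}
    - {"xyz": [-0.7,-0.9,0],"dr": [0,0,0],"gripper": 0}
    - {"xyz": [0,0,0],"dr": [0,0,0],"gripper": 0}

```text
time: 2.1
tool_pos: [0.3901, 0.113, 0.2311]
eef_rot: [0.001, 1.0, -0.0, 0.0]
ft_force: [-0.4, 0.7, -0.3]
opening: 0.0853
grip_force: 0.0
```

```bash
python3 - <<'E'
from h import *
p=camera_params('wrist');s=telemetry.get_state();im=capture('wrist')
cv2.imwrite('pics/w1.png',im);print(s['tool_pos'],s['dq'].round(3))
import pickle;pickle.dump(p,open('w1.pkl','wb'))
n,l,st,c=cv2.connectedComponentsWithStats(redmask(im))
for i in range(1,n):
    if st[i,4]>100: print(st[i],c[i].round(1),at(p,c[i],.02).round(4))
E
```

```text
[0.39007415 0.11301452 0.23108821] [ 0.045 -0.017 -0.022  0.014  0.015  0.054]
[153 199  30  27 533] [167.7 212.2] [ 0.4331 -0.0054]
[266 207  36  35 870] [283.4 224. ] [0.4476 0.1249]
```

View pics/w1.png

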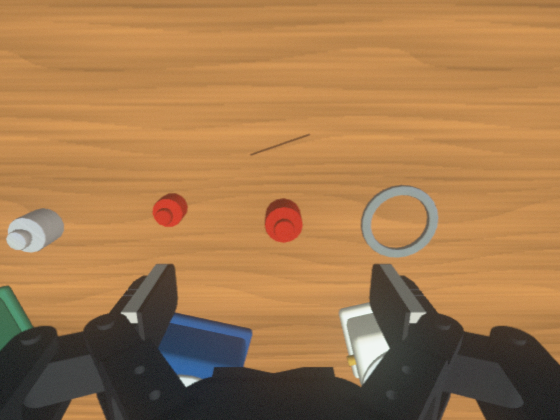

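The wrist view shows the small red weight at (168,212), the medium at (283,224), the steel master at (35,230) and the ring at (400,220). I'll refine the two weight positions by matching their silhouettes.

```bash
cat >>h.py <<'E'
from scipy.optimize import least_squares
DIM={'small':(.034,.026,.018,.042),'medium':(.042,.036,.022,.052),'large':(.054,.046,.026,.062)}
def sil(p,name,xy,z0=0,up=6):
    D,h,d,H=DIM[name];a=np.linspace(0,2*np.pi,40);m=np.zeros((420*up,560*up),np.uint8)
    C=lambda r,z:np.c_[xy[0]+r*np.cos(a),xy[1]+r*np.sin(a),0*a+z]
    for X in(np.r_[C(D/2,z0),C(D/2,z0+h)],np.r_[C(d/2,z0+H-.009),C(d/2,z0+H)]):
        cv2.fillConvexPoly(m,cv2.convexHull(((proj(p,X)+.5)*up).astype(np.int32)),1)
    M=cv2.moments(m,True);return np.array([M['m10'],M['m01']])/M['m00']/up-.5
def locate(p,im,name,guess,z0=0):
    c,ar=blob(redmask(im),proj(p,[*guess,z0+.02])[0])
    return least_squares(lambda x:sil(p,name,x/10,z0)-c,np.array(guess)*10,diff_step=2e-3).x/10,ar
E
python3 - <<'E'
from h import *;import pickle
w=pickle.load(open('w1.pkl','rb'))
for n,g in(('small',(.433,-.005)),('medium',(.443,.125)),('large',(.44,-.275))):
    for c,f,p in(('scene','scene0',camera_params('scene')),('side','side0',camera_params('side')),('wrist','w1',w)):
        if n=='large' and c=='wrist':continue
        x,ar=locate(p,cv2.imread(f'pics/{f}.png'),n,g);print(n,c,x.round(4),ar)
E
```

```text
small scene [ 0.4293 -0.0053] 57
small side [ 0.4316 -0.0068] 69
small wrist [ 0.435 -0.007] 533
medium scene [0.4392 0.123 ] 104
medium side [0.4433 0.1218] 147
medium wrist [0.4473 0.1249] 870
large scene [ 0.4371 -0.2774] 160
large side [ 0.4414 -0.2784] 171h.py:31: RuntimeWarning: invalid value encountered in divide
  M=cv2.moments(m,True);return np.array([M['m10'],M['m01']])/M['m00']/up-.5
```

apply_moves:
  targets:
    - {"xyz": [-0.35,-1,0.5],"dr": [0,0,0],"gripper": 0}
    - {"xyz": [-0.35,-1,0.5],"dr": [0,0,0],"gripper": 0}
    - {"xyz": [-0.4,-1,1],"dr": [0,0,0],"gripper": 0}
    - {"xyz": [-0.4,-1,1],"dr": [0,0,0],"gripper": 0}
    - {"xyz": [-0.35,-1,1],"dr": [0,0,0],"gripper": 0}
    - {"xyz": [-0.35,-1,1],"dr": [0,0,0],"gripper": 0}
    - {"xyz": [0,0,1],"dr": [0,0,0],"gripper": 0}
    - {"xyz": [0,0,1],"dr": [0,0,0],"gripper": 0}
    - {"xyz": [0,0,0],"dr": [0,0,0],"gripper": 0}
    - {"xyz": [0,0,0],"dr": [0,0,0],"gripper": 0}

```text
time: 3.15
tool_pos: [0.4324, -0.0048, 0.0915]
eef_rot: [-0.0, 1.0, 0.0, -0.0]
ft_force: [0.8, -0.1, -0.2]
opening: 0.0853
grip_force: 0.0
```

```bash
python3 - <<'E'
from h import *
p=camera_params('wrist');s=telemetry.get_state();im=capture('wrist')
print(s['tool_pos'],s['dq'].round(3),locate(p,im,'small',(.434,-.006)))
cv2.imwrite('pics/w2.png',im)
E
```

```text
[ 0.4323534  -0.00479399  0.09153671] [-0.003 -0.015  0.02   0.002  0.001 -0.003] (array([ 0.43486269, -0.00359225]), np.int32(1572))
```

View pics/w2.png

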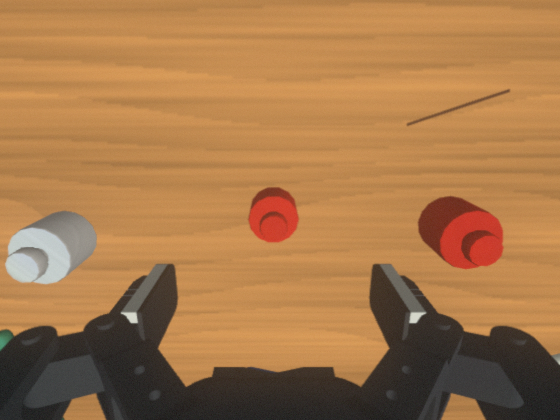

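The small weight is at (273,215), centred between the fingers. I'll descend onto it.

apply_moves:
  targets:
    - {"xyz": [-0.13,0.04,1],"dr": [0,0,0],"gripper": 0}
    - {"xyz": [0,0,1],"dr": [0,0,0],"gripper": 0}
    - {"xyz": [0,0,1],"dr": [0,0,0],"gripper": 0}
    - {"xyz": [0,0,0.8],"dr": [0,0,0],"gripper": 0.2}
    - {"xyz": [0,0,0.45],"dr": [0,0,0],"gripper": 0.3}
    - {"xyz": [0,0,0],"dr": [0,0,0],"gripper": 0.4}
    - {"xyz": [0,0,0],"dr": [0,0,0],"gripper": 0.4}

```text
time: 3.9
tool_pos: [0.436, -0.0046, 0.0071]
eef_rot: [-0.0, 1.0, -0.0, 0.0]
ft_force: [-0.4, 0.4, 0.1]
opening: 0.0512
grip_force: 0.0
```

apply_moves:
  targets:
    - {"xyz": [0,0,0.1],"dr": [0,0,0],"gripper": 0.6}
    - {"xyz": [0,0,0],"dr": [0,0,0],"gripper": 0.8}
    - {"xyz": [0,0,0],"dr": [0,0,0],"gripper": 1}
    - {"xyz": [0,0,0],"dr": [0,0,0],"gripper": 1}
    - {"xyz": [0,0,0],"dr": [0,0,0],"gripper": 1}
  force: 30

```text
time: 4.4
tool_pos: [0.4362, -0.0048, 0.0051]
eef_rot: [0.0, 1.0, -0.0, 0.001]
ft_force: [-0.9, -0.5, 6.8]
opening: 0.0331
grip_force: 29.5
```

apply_moves:
  targets:
    - {"xyz": [0,0,-0.3],"dr": [0,0,0],"gripper": 1}
    - {"xyz": [0,0,-1],"dr": [0,0,0],"gripper": 1}
    - {"xyz": [0,0,-1],"dr": [0,0,0],"gripper": 1}
    - {"xyz": [0,0,-1],"dr": [0,0,0],"gripper": 1}
    - {"xyz": [0,0,-1],"dr": [0,0,0],"gripper": 1}
    - {"xyz": [0,0.5,-1],"dr": [0,0,0],"gripper": 1}
    - {"xyz": [0,1,-1],"dr": [0,0,0],"gripper": 1}
    - {"xyz": [0,1,-1],"dr": [0,0,0],"gripper": 1}
    - {"xyz": [0,1,-1],"dr": [0,0,0],"gripper": 1}
    - {"xyz": [0,1,-1],"dr": [0,0,0],"gripper": 1}

```text
time: 5.4
tool_pos: [0.4349, 0.0861, 0.1916]
eef_rot: [0.0, 1.0, 0.0, -0.0]
ft_force: [0.3, 0.3, -2.1]
opening: 0.0332
grip_force: 30.3
```

apply_moves:
  targets:
    - {"xyz": [-0.5,1,-1],"dr": [0,0,0],"gripper": 1}
    - {"xyz": [-0.5,1,-1],"dr": [0,0,0],"gripper": 1}
    - {"xyz": [-0.6,1,0],"dr": [0,0,0],"gripper": 1}
    - {"xyz": [-0.7,1,0],"dr": [0,0,0],"gripper": 1}
    - {"xyz": [-0.7,1,0],"dr": [0,0,0],"gripper": 1}
    - {"xyz": [-0.7,1,0],"dr": [0,0,0],"gripper": 1}
    - {"xyz": [-0.7,1,0],"dr": [0,0,0],"gripper": 1}
    - {"xyz": [-0.7,1,0],"dr": [0,0,0],"gripper": 1}
    - {"xyz": [-0.7,0.5,0],"dr": [0,0,0],"gripper": 1}
    - {"xyz": [0,0,0],"dr": [0,0,0],"gripper": 1}

```text
time: 6.4
tool_pos: [0.5522, 0.2564, 0.23]
eef_rot: [-0.0, 1.0, 0.0, -0.0]
ft_force: [0.5, -0.5, -1.9]
opening: 0.0328
grip_force: 30.4
```

```bash
python3 - <<'E'
from h import *
import pickle
p=camera_params('wrist');s=telemetry.get_state();im=capture('wrist')
print(s['tool_pos'],s['dq'].round(3),s['opening'])
print(proj(p,[.605,.261,.09]))
cv2.imwrite('pics/w3.png',im);pickle.dump(p,open('w3.pkl','wb'))
E
```

```text
[0.55216317 0.256377   0.22998445] [-0.017 -0.034 -0.06   0.002 -0.006 -0.01 ] 0.03281002944874777
[[277.58148709 246.36428264]]
```

View pics/w3.png

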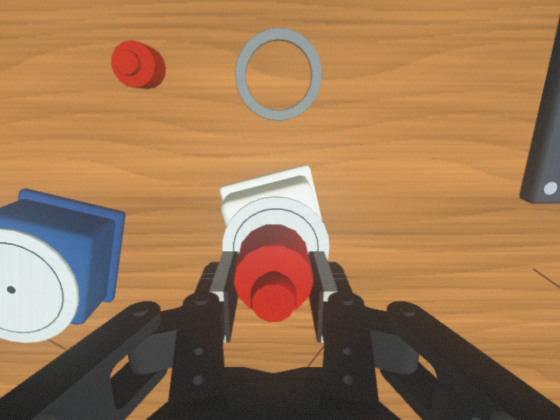

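The weight hangs upright in the grip. The white pan edge shows at left column 223, right column 328 and top row 197, and the blue pan's dot is at (11,290).

```bash
python3 - <<'E'
from h import *;import pickle
p=pickle.load(open('w3.pkl','rb'));im=cv2.imread('pics/w3.png')
a=np.linspace(0,2*np.pi,400)
def f(c):
    q=proj(p,np.c_[c[0]+.05*np.cos(a),c[1]+.05*np.sin(a),0*a+.09]);return np.array([q[:,0].min()-223,q[:,0].max()-328,q[:,1].min()-197])
r=least_squares(f,[.605,.26]);print('small',r.x.round(4),r.fun.round(2))
print('medium',at(p,(11,290),.103))
# large & medium dots in scene/side imgs by ellipse reprojection using grey-white masks
E
```

```text
small [0.6075 0.2591] [-1.3   1.3   0.13]
medium [0.6436337  0.01305126]
```

apply_moves:
  targets:
    - {"xyz": [-0.7,0.13,0],"dr": [0,0,0],"gripper": 1}
    - {"xyz": [-0.7,0,0.5],"dr": [0,0,0],"gripper": 1}
    - {"xyz": [-0.7,0,1],"dr": [0,0,0],"gripper": 1}
    - {"xyz": [-0.6,0,1],"dr": [0,0,0],"gripper": 1}
    - {"xyz": [0,0,1],"dr": [0,0,0],"gripper": 1}
    - {"xyz": [0,0,1],"dr": [0,0,0],"gripper": 1}
    - {"xyz": [0,0,0.7],"dr": [0,0,0],"gripper": 1}
    - {"xyz": [0,0,0.4],"dr": [0,0,0],"gripper": 1}
    - {"xyz": [0,0,0],"dr": [0,0,0],"gripper": 1}
    - {"xyz": [0,0,0],"dr": [0,0,0],"gripper": 1}

```text
time: 7.45
tool_pos: [0.6057, 0.2577, 0.1187]
eef_rot: [0.0, 1.0, 0.0, 0.0]
ft_force: [0.1, -0.1, -1.2]
opening: 0.0329
grip_force: 30.4
```

apply_moves:
  targets:
    - {"xyz": [-0.05,0.06,0.4],"dr": [0,0,0],"gripper": 1}
    - {"xyz": [0,0,0.4],"dr": [0,0,0],"gripper": 1}
    - {"xyz": [0,0,0.2],"dr": [0,0,0],"gripper": 1}
    - {"xyz": [0,0,0.1],"dr": [0,0,0],"gripper": 1}
    - {"xyz": [0,0,0.1],"dr": [0,0,0],"gripper": 1}
    - {"xyz": [0,0,0.1],"dr": [0,0,0],"gripper": 1}
    - {"xyz": [0,0,0.1],"dr": [0,0,0],"gripper": 1}
    - {"xyz": [0,0,0.1],"dr": [0,0,0],"gripper": 1}
    - {"xyz": [0,0,0],"dr": [0,0,0],"gripper": 1}
    - {"xyz": [0,0,0],"dr": [0,0,0],"gripper": 1}

```text
time: 8.45
tool_pos: [0.6065, 0.2591, 0.0884]
eef_rot: [0.0, 1.0, 0.0, 0.0]
ft_force: [-0.5, 0.6, -0.6]
opening: 0.0327
grip_force: 30.4
```

apply_moves:
  targets:
    - {"xyz": [0,0,0.08],"dr": [0,0,0],"gripper": 1}
    - {"xyz": [0,0,0.08],"dr": [0,0,0],"gripper": 1}
    - {"xyz": [0,0,0],"dr": [0,0,0],"gripper": 1}
    - {"xyz": [0,0,0],"dr": [0,0,0],"gripper": 1}
    - {"xyz": [0,0,0],"dr": [0,0,0],"gripper": 1}
  force: 20

```text
time: 8.95
tool_pos: [0.6066, 0.2592, 0.0852]
eef_rot: [0.0, 1.0, 0.0, 0.0]
ft_force: [-0.8, 1.2, 0.0]
opening: 0.0327
grip_force: 30.4
```

apply_moves:
  targets:
    - {"xyz": [0,0,0],"dr": [0,0,0],"gripper": 0.5}
    - {"xyz": [0,0,0],"dr": [0,0,0],"gripper": 0.4}
    - {"xyz": [0,0,0],"dr": [0,0,0],"gripper": 0.3}
    - {"xyz": [0,0,0],"dr": [0,0,0],"gripper": 0.2}
    - {"xyz": [0,0,-0.5],"dr": [0,0,0],"gripper": 0.2}
    - {"xyz": [0,0,-1],"dr": [0,0,0],"gripper": 0.2}
    - {"xyz": [0,0,-1],"dr": [0,0,0],"gripper": 0.2}
    - {"xyz": [0,0,-1],"dr": [0,0,0],"gripper": 0.2}
    - {"xyz": [0,0,-1],"dr": [0,0,0],"gripper": 0.2}
    - {"xyz": [0,0,-1],"dr": [0,0,0],"gripper": 0.1}

```text
time: 9.95
tool_pos: [0.6065, 0.2592, 0.1969]
eef_rot: [0.0, 1.0, 0.0, 0.0]
ft_force: [0.3, 0.3, 0.6]
opening: 0.0768
grip_force: 0.0
```

```bash
python3 - <<'E'
from h import *
s=telemetry.get_state();print(s['tool_pos'])
a=cv2.resize(capture('scene')[190:330,180:380],None,fx=4,fy=4)
cv2.imwrite('pics/s4.png',a)
E
```

```text
[0.60650794 0.25915118 0.19686543]
```

View pics/s4.png

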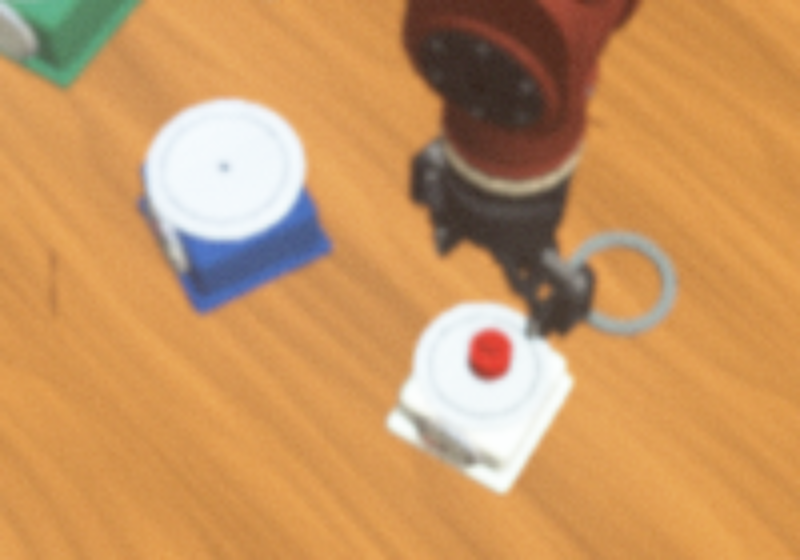

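The small weight stands upright on the white pan (490,354 in the crop). I'll check the centring from the wrist on the way back.

apply_moves:
  targets:
    - {"xyz": [0.5,0,-0.8],"dr": [0,0,0],"gripper": 0}
    - {"xyz": [0.9,0,-0.8],"dr": [0,0,0],"gripper": 0}
    - {"xyz": [0.9,0,0],"dr": [0,0,0],"gripper": 0}
    - {"xyz": [0.9,0,0],"dr": [0,0,0],"gripper": 0}
    - {"xyz": [0.5,0,0],"dr": [0,0,0],"gripper": 0}
    - {"xyz": [0,0,0],"dr": [0,0,0],"gripper": 0}

```text
time: 10.6
tool_pos: [0.5311, 0.2592, 0.2277]
eef_rot: [-0.0, 1.0, -0.0, -0.0]
ft_force: [0.3, 0.2, -0.2]
opening: 0.0854
grip_force: 0.0
```

```bash
python3 - <<'E'
from h import *
import pickle
p=camera_params('wrist');s=telemetry.get_state();im=capture('wrist')
print(s['tool_pos'],locate(p,im,'small',(.607,.26),.08), proj(p,[.607,.259,.08]))
print(at(p,blob(redmask(im),proj(p,[.4445,.1235,.02])[0])[0],.025))
cv2.imwrite('pics/w5.png',im);pickle.dump(p,open('w5.pkl','wb'))
E
```

```text
[0.53110143 0.25924265 0.22771374] (array([0.44488037, 0.1493902 ]), np.int32(1351)) [[272.40877887 264.87212924]]
[0.44161207 0.12062072]
```

View pics/w5.png

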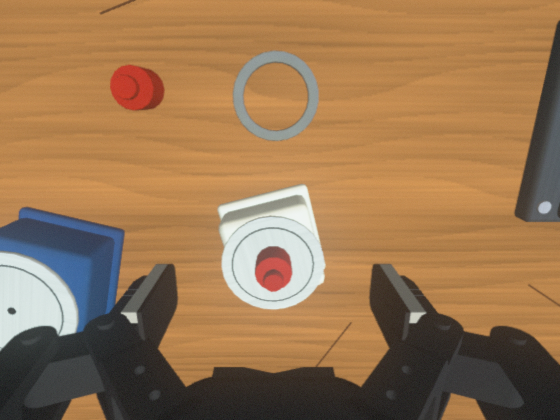

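The small weight is centred: pan ellipse 221–325 by 215–308, centre (273,261), with the weight's base centre near (273,264). The medium weight is next.

apply_moves:
  targets:
    - {"xyz": [0.6,-0.5,0],"dr": [0,0,0],"gripper": 0}
    - {"xyz": [0.6,-0.9,0.5],"dr": [0,0,0],"gripper": 0}
    - {"xyz": [0.6,-0.9,0.8],"dr": [0,0,0],"gripper": 0}
    - {"xyz": [0.6,-0.9,0.9],"dr": [0,0,0],"gripper": 0}
    - {"xyz": [0.6,-0.9,0.9],"dr": [0,0,0],"gripper": 0}
    - {"xyz": [0.6,-0.9,0.9],"dr": [0,0,0],"gripper": 0}
    - {"xyz": [0.6,-0.9,0.9],"dr": [0,0,0],"gripper": 0}
    - {"xyz": [0.15,-0.85,0.9],"dr": [0,0,0],"gripper": 0}
    - {"xyz": [0,0,0],"dr": [0,0,0],"gripper": 0}
    - {"xyz": [0,0,0],"dr": [0,0,0],"gripper": 0}

```text
time: 11.65
tool_pos: [0.4463, 0.1241, 0.1113]
eef_rot: [0.001, 1.0, 0.0, 0.0]
ft_force: [0.2, -0.3, -0.2]
opening: 0.0856
grip_force: 0.0
```

```bash
python3 - <<'E'
from h import *
import pickle
p=camera_params('wrist');s=telemetry.get_state();im=capture('wrist')
print(s['tool_pos'],locate(p,im,'medium',(.445,.1235)))
print(at(pickle.load(open('w5.pkl','rb')),(12,311),.103))
E
```

```text
[0.44626483 0.12409822 0.11133233] (array([0.44587419, 0.12465426]), np.int32(2378))
[0.64365329 0.01349056]
```

apply_moves:
  targets:
    - {"xyz": [0,0.03,1],"dr": [0,0,0],"gripper": 0}
    - {"xyz": [0,0,1],"dr": [0,0,0],"gripper": 0}
    - {"xyz": [0,0,1],"dr": [0,0,0],"gripper": 0.1}
    - {"xyz": [0,0,1],"dr": [0,0,0],"gripper": 0.1}
    - {"xyz": [0,0,0.8],"dr": [0,0,0],"gripper": 0.2}
    - {"xyz": [0,0,0.35],"dr": [0,0,0],"gripper": 0.3}
    - {"xyz": [0,0,0],"dr": [0,0,0],"gripper": 0.5}
    - {"xyz": [0,0,0],"dr": [0,0,0],"gripper": 0.8}
    - {"xyz": [0,0,0],"dr": [0,0,0],"gripper": 1}
    - {"xyz": [0,0,0],"dr": [0,0,0],"gripper": 1}
  force: 40

```text
time: 12.7
tool_pos: [0.4459, 0.1249, 0.0086]
eef_rot: [-0.0, 1.0, 0.0, 0.0]
ft_force: [-0.8, 1.2, -0.8]
opening: 0.0407
grip_force: 40.8
```

apply_moves:
  targets:
    - {"xyz": [0,0,0],"dr": [0,0,0],"gripper": 1}
    - {"xyz": [0,0,0],"dr": [0,0,0],"gripper": 1}

```text
time: 12.9
tool_pos: [0.4459, 0.1249, 0.0086]
eef_rot: [0.0, 1.0, 0.0, 0.0]
ft_force: [-0.8, 1.6, 4.9]
opening: 0.0409
grip_force: 41.4
```

apply_moves:
  targets:
    - {"xyz": [0,0,-0.3],"dr": [0,0,0],"gripper": 1}
    - {"xyz": [0,0,-1],"dr": [0,0,0],"gripper": 1}
    - {"xyz": [0,0,-1],"dr": [0,0,0],"gripper": 1}
    - {"xyz": [0,0,-1],"dr": [0,0,0],"gripper": 1}
    - {"xyz": [0,0,-1],"dr": [0,0,0],"gripper": 1}
    - {"xyz": [0,0,-1],"dr": [0,0,0],"gripper": 1}
    - {"xyz": [0,-0.5,-1],"dr": [0,0,0],"gripper": 1}
    - {"xyz": [-0.5,-0.7,-1],"dr": [0,0,0],"gripper": 1}
    - {"xyz": [-0.7,-0.7,-1],"dr": [0,0,0],"gripper": 1}
    - {"xyz": [-0.7,-0.7,-1],"dr": [0,0,0],"gripper": 1}

```text
time: 13.9
tool_pos: [0.4833, 0.0721, 0.1952]
eef_rot: [-0.0, 1.0, -0.0, -0.0]
ft_force: [-0.1, 0.4, -4.9]
opening: 0.0403
grip_force: 41.4
```

apply_moves:
  targets:
    - {"xyz": [-0.8,-0.7,-1],"dr": [0,0,0],"gripper": 1}
    - {"xyz": [-0.8,-0.7,-0.7],"dr": [0,0,0],"gripper": 1}
    - {"xyz": [-0.9,-0.7,0],"dr": [0,0,0],"gripper": 1}
    - {"xyz": [-0.9,-0.6,0],"dr": [0,0,0],"gripper": 1}
    - {"xyz": [-0.9,-0.3,0],"dr": [0,0,0],"gripper": 1}
    - {"xyz": [-0.6,0,0],"dr": [0,0,0],"gripper": 1}
    - {"xyz": [0,0,0],"dr": [0,0,0],"gripper": 1}
    - {"xyz": [0,0,0],"dr": [0,0,0],"gripper": 1}

```text
time: 14.7
tool_pos: [0.5806, 0.0128, 0.2278]
eef_rot: [0.0, 1.0, 0.0, -0.001]
ft_force: [-0.9, -0.6, -5.0]
opening: 0.041
grip_force: 41.5
```

```bash
python3 - <<'E'
from h import *
import pickle
p=camera_params('wrist');s=telemetry.get_state();im=capture('wrist')
print(s['tool_pos'],s['opening'])
a=np.linspace(0,2*np.pi,400)
q=proj(p,np.c_[.6436+.06*np.cos(a),.0133+.06*np.sin(a),0*a+.103]);print(q.min(0),q.max(0))
cv2.polylines(im,[q.round().astype(np.int32)],True,(0,0,255),1)
cv2.imwrite('pics/w6.png',im);pickle.dump(p,open('w6.pkl','wb'))
E
```

```text
[0.58063084 0.01280518 0.22775421] 0.04095111562040938
[205.94010632 199.63280328] [340.47126094 321.21687506]
```

View pics/w6.png

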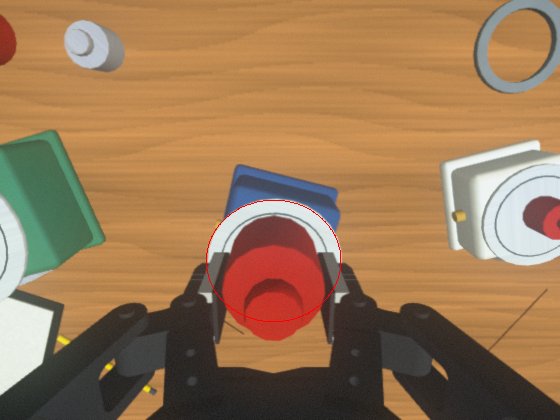

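The predicted pan outline lies on the blue pan's edge. Moving over it and lowering.

apply_moves:
  targets:
    - {"xyz": [-0.8,0.02,0],"dr": [0,0,0],"gripper": 1}
    - {"xyz": [-0.8,0,0.5],"dr": [0,0,0],"gripper": 1}
    - {"xyz": [-0.8,0,0.9],"dr": [0,0,0],"gripper": 1}
    - {"xyz": [-0.75,0,1],"dr": [0,0,0],"gripper": 1}
    - {"xyz": [0,0,1],"dr": [0,0,0],"gripper": 1}
    - {"xyz": [0,0,0.9],"dr": [0,0,0],"gripper": 1}
    - {"xyz": [0,0,0.6],"dr": [0,0,0],"gripper": 1}
    - {"xyz": [0,0,0.3],"dr": [0,0,0],"gripper": 1}
    - {"xyz": [0,0,0],"dr": [0,0,0],"gripper": 1}
    - {"xyz": [0,0,0],"dr": [0,0,0],"gripper": 1}

```text
time: 15.75
tool_pos: [0.6448, 0.0131, 0.1251]
eef_rot: [0.0, 1.0, -0.0, 0.001]
ft_force: [0.2, 0.1, -3.7]
opening: 0.0409
grip_force: 41.4
```

apply_moves:
  targets:
    - {"xyz": [0.04,0,0.25],"dr": [0,0,0],"gripper": 1}
    - {"xyz": [0,0,0.2],"dr": [0,0,0],"gripper": 1}
    - {"xyz": [0,0,0.1],"dr": [0,0,0],"gripper": 1}
    - {"xyz": [0,0,0.1],"dr": [0,0,0],"gripper": 1}
    - {"xyz": [0,0,0.1],"dr": [0,0,0],"gripper": 1}
    - {"xyz": [0,0,0.1],"dr": [0,0,0],"gripper": 1}
    - {"xyz": [0,0,0.1],"dr": [0,0,0],"gripper": 1}
    - {"xyz": [0,0,0.1],"dr": [0,0,0],"gripper": 1}
    - {"xyz": [0,0,0.05],"dr": [0,0,0],"gripper": 1}
    - {"xyz": [0,0,0],"dr": [0,0,0],"gripper": 1}

```text
time: 16.75
tool_pos: [0.6436, 0.0131, 0.1021]
eef_rot: [0.0, 1.0, -0.0, -0.0]
ft_force: [-2.8, -0.6, 0.7]
opening: 0.0407
grip_force: 41.6
```

apply_moves:
  targets:
    - {"xyz": [0,0,0],"dr": [0,0,0],"gripper": 1}
    - {"xyz": [0,0,0],"dr": [0,0,0],"gripper": 1}
    - {"xyz": [0,0,0],"dr": [0,0,0],"gripper": 1}

```text
time: 17.05
tool_pos: [0.6436, 0.0131, 0.1022]
eef_rot: [0.0, 1.0, -0.0, 0.0]
ft_force: [-1.7, -0.0, -0.2]
opening: 0.0405
grip_force: 41.6
```

Force on the tool is about zero, so the pan carries the weight. Releasing, rising and backing off.

apply_moves:
  targets:
    - {"xyz": [0,0,0],"dr": [0,0,0],"gripper": 0.4}
    - {"xyz": [0,0,0],"dr": [0,0,0],"gripper": 0.3}
    - {"xyz": [0,0,0],"dr": [0,0,0],"gripper": 0.15}
    - {"xyz": [0,0,0],"dr": [0,0,0],"gripper": 0.1}
    - {"xyz": [0,0,-0.5],"dr": [0,0,0],"gripper": 0.1}
    - {"xyz": [0,0,-1],"dr": [0,0,0],"gripper": 0.1}
    - {"xyz": [0,0,-1],"dr": [0,0,0],"gripper": 0.1}
    - {"xyz": [0,0,-1],"dr": [0,0,0],"gripper": 0}
    - {"xyz": [0,0,-1],"dr": [0,0,0],"gripper": 0}
    - {"xyz": [0,0,-1],"dr": [0,0,0],"gripper": 0}

```text
time: 18.05
tool_pos: [0.6437, 0.0131, 0.2139]
eef_rot: [0.0, 1.0, -0.0, 0.0]
ft_force: [0.6, 0.2, -0.1]
opening: 0.0853
grip_force: 0.0
```

apply_moves:
  targets:
    - {"xyz": [0.5,0,-1],"dr": [0,0,0],"gripper": 0}
    - {"xyz": [1,0,-0.5],"dr": [0,0,0],"gripper": 0}
    - {"xyz": [1,-0.5,0],"dr": [0,0,0],"gripper": 0}
    - {"xyz": [1,-1,0],"dr": [0,0,0],"gripper": 0}
    - {"xyz": [0.5,-1,0],"dr": [0,0,0],"gripper": 0}
    - {"xyz": [0.5,-1,0],"dr": [0,0,0],"gripper": 0}
    - {"xyz": [0,-0.5,0],"dr": [0,0,0],"gripper": 0}
    - {"xyz": [0,0,0],"dr": [0,0,0],"gripper": 0}
    - {"xyz": [0,0,0],"dr": [0,0,0],"gripper": 0}

```text
time: 18.95
tool_pos: [0.5541, -0.0666, 0.2424]
eef_rot: [0.0, 1.0, 0.0, 0.0]
ft_force: [0.3, 0.3, 0.6]
opening: 0.0854
grip_force: 0.0
```

```bash
python3 - <<'E'
from h import *
import pickle
p=camera_params('wrist');s=telemetry.get_state();im=capture('wrist')
print(s['tool_pos'],s['opening'],proj(p,[.609,-.258,.116]),proj(p,[.6436,.0133,.093]))
cv2.imwrite('pics/w7.png',im);pickle.dump(p,open('w7.pkl','wb'))
E
```

```text
[ 0.55414464 -0.06656304  0.24236662] 0.08535940667964186 [[ 58.47089959 254.75710484]] [[353.5290841  276.22086843]]
```

View pics/w7.png

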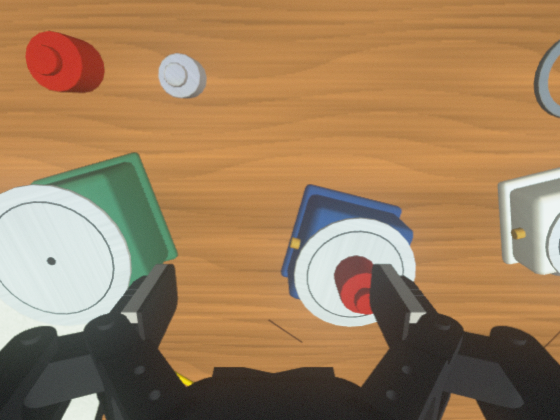

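The medium weight stands upright and central on the blue pan (pan centre about (354,274)). The large pan's dot is at (51,261) and the large weight at (65,62).

apply_moves:
  targets:
    - {"xyz": [0.5,-0.6,0],"dr": [0,0,0],"gripper": 0}
    - {"xyz": [0.5,-1,0],"dr": [0,0,0],"gripper": 0}
    - {"xyz": [0.6,-1,0],"dr": [0,0,0],"gripper": 0}
    - {"xyz": [0.6,-1,0],"dr": [0,0,0],"gripper": 0}
    - {"xyz": [0.6,-1,0],"dr": [0,0,0],"gripper": 0}
    - {"xyz": [0.6,-1,0],"dr": [0,0,0],"gripper": 0}
    - {"xyz": [0.6,-1,0.5],"dr": [0,0,0],"gripper": 0}
    - {"xyz": [0.6,-1,0.9],"dr": [0,0,0],"gripper": 0}
    - {"xyz": [0.6,-1,1],"dr": [0,0,0],"gripper": 0}
    - {"xyz": [0.2,-1,1],"dr": [0,0,0],"gripper": 0}

```text
time: 20.0
tool_pos: [0.4444, -0.2594, 0.1736]
eef_rot: [-0.0, 1.0, -0.0, -0.0]
ft_force: [-0.9, 0.3, -1.2]
opening: 0.0853
grip_force: 0.0
```

apply_moves:
  targets:
    - {"xyz": [0,-0.7,0.9],"dr": [0,0,0],"gripper": 0}
    - {"xyz": [0,0,0.8],"dr": [0,0,0],"gripper": 0}
    - {"xyz": [0,0,0],"dr": [0,0,0],"gripper": 0}
    - {"xyz": [0,0,0],"dr": [0,0,0],"gripper": 0}

```text
time: 20.4
tool_pos: [0.4454, -0.2726, 0.1403]
eef_rot: [-0.0, 1.0, 0.0, -0.0]
ft_force: [0.3, 0.6, 0.9]
opening: 0.0857
grip_force: 0.0
```

```bash
python3 - <<'E'
from h import *
import pickle
p=camera_params('wrist');s=telemetry.get_state();im=capture('wrist')
print(s['tool_pos'],locate(p,im,'large',(.443,-.277)))
print(at(pickle.load(open('w7.pkl','rb')),(51.5,261),.116))
cv2.imwrite('pics/w8.png',im)
E
```

```text
[ 0.44539478 -0.2725545   0.14032761] (array([ 0.44524802, -0.27404709]), np.int32(3579))
[ 0.61517979 -0.26552222]
```

View pics/w8.png

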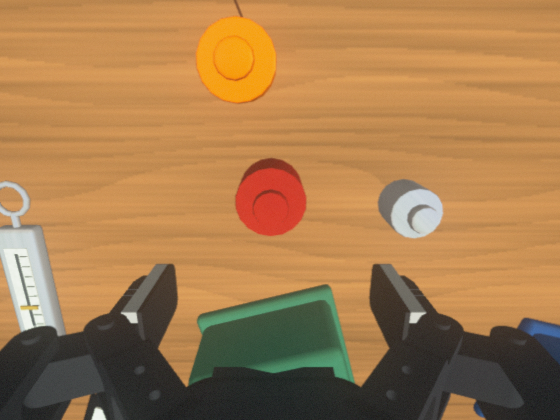

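The large red weight is at (270,197), centred between the fingers, with the orange decoy at (235,60) well clear. Descending.

apply_moves:
  targets:
    - {"xyz": [0,-0.07,1],"dr": [0,0,0],"gripper": 0}
    - {"xyz": [0,0,1],"dr": [0,0,0],"gripper": 0}
    - {"xyz": [0,0,1],"dr": [0,0,0],"gripper": 0}
    - {"xyz": [0,0,1],"dr": [0,0,0],"gripper": 0}
    - {"xyz": [0,0,1],"dr": [0,0,0],"gripper": 0}
    - {"xyz": [0,0,0.9],"dr": [0,0,0],"gripper": 0}
    - {"xyz": [0,0,0.5],"dr": [0,0,0],"gripper": 0.1}
    - {"xyz": [0,0,0],"dr": [0,0,0],"gripper": 0.3}
    - {"xyz": [0,0,0],"dr": [0,0,0],"gripper": 1}
    - {"xyz": [0,0,0],"dr": [0,0,0],"gripper": 1}
  force: 60

```text
time: 21.45
tool_pos: [0.4461, -0.2747, 0.0132]
eef_rot: [-0.0, 1.0, -0.001, 0.0]
ft_force: [-1.4, 0.6, 1.5]
opening: 0.0528
grip_force: 64.3
```

apply_moves:
  targets:
    - {"xyz": [0,0,0],"dr": [0,0,0],"gripper": 1}
    - {"xyz": [0,0,0],"dr": [0,0,0],"gripper": 1}
    - {"xyz": [0,0,0],"dr": [0,0,0],"gripper": 1}

```text
time: 21.75
tool_pos: [0.4461, -0.2747, 0.0131]
eef_rot: [0.0, 1.0, -0.001, 0.001]
ft_force: [-2.3, 0.7, 7.3]
opening: 0.0525
grip_force: 64.9
```

apply_moves:
  targets:
    - {"xyz": [0,0,-0.3],"dr": [0,0,0],"gripper": 1}
    - {"xyz": [0,0,-1],"dr": [0,0,0],"gripper": 1}
    - {"xyz": [0,0,-1],"dr": [0,0,0],"gripper": 1}
    - {"xyz": [0,0,-1],"dr": [0,0,0],"gripper": 1}
    - {"xyz": [0,0,-1],"dr": [0,0,0],"gripper": 1}
    - {"xyz": [0,0,-1],"dr": [0,0,0],"gripper": 1}
    - {"xyz": [0,0,-1],"dr": [0,0,0],"gripper": 1}
    - {"xyz": [0,0,-1],"dr": [0,0,0],"gripper": 1}
    - {"xyz": [0,0,-1],"dr": [0,0,0],"gripper": 1}
    - {"xyz": [0,0.1,-1],"dr": [0,0,0],"gripper": 1}

```text
time: 22.75
tool_pos: [0.4451, -0.2718, 0.1987]
eef_rot: [0.0, 1.0, 0.0, -0.0]
ft_force: [0.9, -1.7, -8.5]
opening: 0.0526
grip_force: 65.1
```

apply_moves:
  targets:
    - {"xyz": [-0.4,0.1,-1],"dr": [0,0,0],"gripper": 1}
    - {"xyz": [-0.8,0.2,-1],"dr": [0,0,0],"gripper": 1}
    - {"xyz": [-0.8,0.2,0],"dr": [0,0,0],"gripper": 1}
    - {"xyz": [-0.8,0,0],"dr": [0,0,0],"gripper": 1}
    - {"xyz": [-0.8,0,0],"dr": [0,0,0],"gripper": 1}
    - {"xyz": [-0.8,0,0],"dr": [0,0,0],"gripper": 1}
    - {"xyz": [-0.4,0,0],"dr": [0,0,0],"gripper": 1}
    - {"xyz": [0,0,0],"dr": [0,0,0],"gripper": 1}
    - {"xyz": [0,0,0],"dr": [0,0,0],"gripper": 1}

```text
time: 23.65
tool_pos: [0.5408, -0.262, 0.2378]
eef_rot: [0.0, 1.0, 0.0, -0.001]
ft_force: [0.4, 0.6, -7.8]
opening: 0.0523
grip_force: 65.6
```

```bash
python3 - <<'E'
from h import *
import pickle
p=camera_params('wrist');s=telemetry.get_state();im=capture('wrist')
print(s['tool_pos'],s['opening'])
a=np.linspace(0,2*np.pi,400)
q=proj(p,np.c_[.613+.07*np.cos(a),-.263+.07*np.sin(a),0*a+.116]);print(q.min(0),q.max(0))
cv2.polylines(im,[q.round().astype(np.int32)],True,(0,0,255),1)
cv2.imwrite('pics/w9.png',im);pickle.dump(p,open('w9.pkl','wb'))
E
```

```text
[ 0.54081312 -0.26203156  0.23775173] 0.052288423210672626
[192.90046699 199.70165528] [350.00661792 340.22613721]
```

View pics/w9.png

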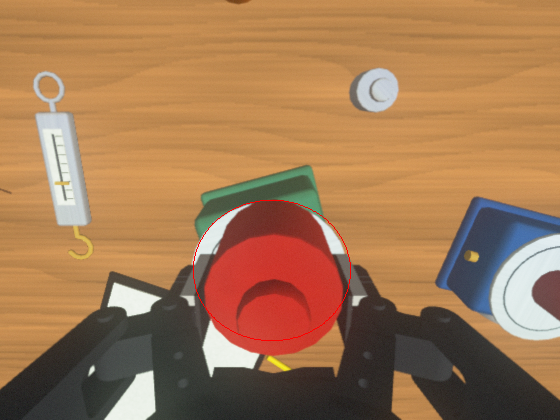

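The predicted outline coincides with the green pan's edge, so I'm using (0.613, −0.263).

apply_moves:
  targets:
    - {"xyz": [-0.8,-0.05,0],"dr": [0,0,0],"gripper": 1}
    - {"xyz": [-0.9,0,0],"dr": [0,0,0],"gripper": 1}
    - {"xyz": [-0.9,0,0.5],"dr": [0,0,0],"gripper": 1}
    - {"xyz": [-0.7,0,0.8],"dr": [0,0,0],"gripper": 1}
    - {"xyz": [-0.3,0,1],"dr": [0,0,0],"gripper": 1}
    - {"xyz": [0,0,0.9],"dr": [0,0,0],"gripper": 1}
    - {"xyz": [0,0,0.8],"dr": [0,0,0],"gripper": 1}
    - {"xyz": [0,0,0.5],"dr": [0,0,0],"gripper": 1}
    - {"xyz": [0,0,0.3],"dr": [0,0,0],"gripper": 1}
    - {"xyz": [0,0,0],"dr": [0,0,0],"gripper": 1}

```text
time: 24.7
tool_pos: [0.613, -0.2632, 0.1417]
eef_rot: [0.0, 1.0, 0.0, -0.0]
ft_force: [0.1, -0.6, -8.3]
opening: 0.0524
grip_force: 65.4
```

apply_moves:
  targets:
    - {"xyz": [0,0,0],"dr": [0,0,0],"gripper": 1}

```text
time: 24.8
tool_pos: [0.6138, -0.2636, 0.1429]
eef_rot: [0.0, 1.0, -0.0, 0.0]
ft_force: [0.0, -0.5, -7.7]
opening: 0.0526
grip_force: 65.4
```

apply_moves:
  targets:
    - {"xyz": [0,0,0.3],"dr": [0,0,0],"gripper": 1}
    - {"xyz": [0,0,0.2],"dr": [0,0,0],"gripper": 1}
    - {"xyz": [0,0,0.1],"dr": [0,0,0],"gripper": 1}
    - {"xyz": [0,0,0.1],"dr": [0,0,0],"gripper": 1}
    - {"xyz": [0,0,0.1],"dr": [0,0,0],"gripper": 1}
    - {"xyz": [0,0,0.1],"dr": [0,0,0],"gripper": 1}
    - {"xyz": [0,0,0.1],"dr": [0,0,0],"gripper": 1}
    - {"xyz": [0,0,0.08],"dr": [0,0,0],"gripper": 1}
    - {"xyz": [0,0,0],"dr": [0,0,0],"gripper": 1}
    - {"xyz": [0,0,0],"dr": [0,0,0],"gripper": 1}

```text
time: 25.8
tool_pos: [0.6135, -0.2632, 0.1208]
eef_rot: [0.0, 1.0, 0.0, 0.0]
ft_force: [-3.0, 1.7, -1.1]
opening: 0.0526
grip_force: 65.8
```

apply_moves:
  targets:
    - {"xyz": [0,0,0.06],"dr": [0,0,0],"gripper": 1}
    - {"xyz": [0,0,0],"dr": [0,0,0],"gripper": 1}
    - {"xyz": [0,0,0],"dr": [0,0,0],"gripper": 1}
    - {"xyz": [0,0,0],"dr": [0,0,0],"gripper": 1}
  force: 20

```text
time: 26.2
tool_pos: [0.6136, -0.2633, 0.1194]
eef_rot: [0.0, 1.0, 0.0, 0.0]
ft_force: [-4.0, 2.6, -0.4]
opening: 0.0524
grip_force: 65.9
```

apply_moves:
  targets:
    - {"xyz": [0,0,0],"dr": [0,0,0],"gripper": 0.2}
    - {"xyz": [0,0,0],"dr": [0,0,0],"gripper": 0.1}
    - {"xyz": [0,0,0],"dr": [0,0,0],"gripper": 0}
    - {"xyz": [0,0,0],"dr": [0,0,0],"gripper": 0}
    - {"xyz": [0,0,-0.5],"dr": [0,0,0],"gripper": 0}
    - {"xyz": [0,0,-1],"dr": [0,0,0],"gripper": 0}
    - {"xyz": [0,0,-1],"dr": [0,0,0],"gripper": 0}
    - {"xyz": [0,0,-1],"dr": [0,0,0],"gripper": 0}
    - {"xyz": [0,0,-1],"dr": [0,0,0],"gripper": 0}
    - {"xyz": [0,0,-1],"dr": [0,0,0],"gripper": 0}

```text
time: 27.2
tool_pos: [0.6137, -0.2633, 0.2311]
eef_rot: [0.0, 1.0, -0.0, 0.0]
ft_force: [0.4, 0.9, -0.2]
opening: 0.0851
grip_force: 0.0
```

apply_moves:
  targets:
    - {"xyz": [0.4,0,-0.6],"dr": [0,0,0],"gripper": 0}
    - {"xyz": [1,0,0],"dr": [0,0,0],"gripper": 0}
    - {"xyz": [1,0,0],"dr": [0,0,0],"gripper": 0}
    - {"xyz": [1,0,0],"dr": [0,0,0],"gripper": 0}
    - {"xyz": [0.6,0,0],"dr": [0,0,0],"gripper": 0}
    - {"xyz": [0,0,0],"dr": [0,0,0],"gripper": 0}
    - {"xyz": [0,0,0],"dr": [0,0,0],"gripper": 0}

```text
time: 27.9
tool_pos: [0.5337, -0.2634, 0.2417]
eef_rot: [0.0, 1.0, -0.0, 0.0]
ft_force: [0.1, 0.5, 0.1]
opening: 0.0856
grip_force: 0.0
```

```bash
python3 - <<'E'
from h import *
s=telemetry.get_state();print(s['tool_pos'])
a=capture('wrist');b=capture('side')[110:290,150:400]
b=cv2.resize(b,None,fx=1.6,fy=1.6);o=np.zeros((420,800,3),np.uint8);a=a[100:400,:400];o[:300,:400]=a;o[:288,400:]=b
cv2.imwrite('pics/f.png',o)
E
```

```text
[ 0.53366134 -0.26339051  0.24173075]
```

View pics/f.png

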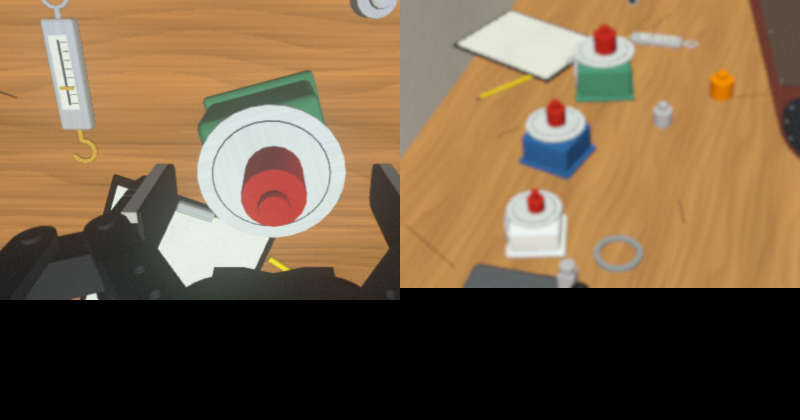

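The side view shows all three weights upright and central. In the wrist view the large pan's centre is at (271,171) and the weight's base centre is near (273,174). The bystanders are undisturbed, so I'm handing in.

```bash
python3 -c "
from cell import r
print(r.finish_job())"
```

```text
the job is handed in; nothing more can be done
None
```

The job is handed in: the small, medium and large red weights stand upright and central on their own scales, lowered gently in that order with no pan driven to its stop, and the bystanders were left alone.

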